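# Four clicks on the step attenuator

## Task

On the low grey instrument case, push the side of the black pointer dial round with a fingertip, clockwise seen from above, by exactly four clicks from where it stands, without running past the fourth; take the finger off, then press the round push button on the same case right down and let it come up again. Work with a light touch: do not pinch or force the dial, do not lift or shift the case, and leave the small things round it alone.

Things in the scene. Friction and masses are not known exactly. Their poses are not given: they have to be found in the camera images.
- attenuator: low grey instrument case (a step attenuator) with an aluminium top panel, 130 (x) x 190 (y) x 58 mm high, 1.8 kg, standing loose on rubber feet; origin at the centre of its underside, z up, +y towards the dial's end, -y towards the button's end. Axis of the dial at x 0, y +40 mm in this frame.
- dial_axis (a point): point on the vertical axis of the black dial, half-way up its bar, 77 mm above the case's underside. The dial: a round skirt of 86 mm diameter, its top 65 mm above the underside; a hub of 38 mm diameter; across it a straight bar 12 mm wide with upright sides, reaching 40 mm out from the axis one way (the pointer, white line on top) and 20 mm the other. Hub and bar top out at 89 mm.
- dial_tip (a point): middle of the end face of the dial's pointer: 40 mm out from the axis, half-way up the bar. The direction from dial_axis to here is where the dial points; it turns with the dial.
- dial (a joint): dial angle (rad), grows clockwise seen from above. Ten sprung click stops, at 0 to 9 times 0.419 rad (24 degrees), each with a raised tick on the panel; it starts in one of the first four. Leaving a stop takes about 0.1 N m (3 N at 31 mm from the axis); past half-way it jumps on into the next stop by itself and stays there. End stops lie just past the first and last.
- set_button_top (a point): centre of the top of the round push button, 26 mm across, grey in a black collar, on the same panel 102 mm from the dial's axis.
- set_button (a joint): button travel (m), 0 up, 0.006 fully down; springs back; 5 N presses it fully down.
- usb_stick: bystander: red and silver USB stick, 18x50x8 mm, loose; origin at the centre of its underside
- dust_cap_1: bystander: small blue ribbed cap with a strap, 32x37x14 mm, loose; origin at the centre of its underside
- pen_1: bystander: red and white marker pen, 17x135x16 mm, loose; origin at the centre of its underside
- hex_key: bystander: bright steel hex key, 32x104x8 mm, loose; origin at the centre of its underside
- vial_1: bystander: standing white vial with blue cap, 24x24x62 mm, loose; origin at the centre of its underside
- terminal_tin: bystander: small round tin with red lid, 64x64x42 mm, loose; origin at the centre of its underside

How it is judged (in metres and radians):
On the way, in this order (a step that is already met when the one before it is completed fails the run):
1. the dial rests in the fourth click clockwise from its start, with the fingers off it (distance of dial_tip from where it was at the start of the episode between 0.0554 and 0.0632 m and contact force between the fingers and dial below 0.1 N), for 0.2 s.
2. the button is pressed right down (distance of dial_tip from where it was at the start of the episode between 0.0554 and 0.0632 m and value of joint set_button above 0.0048 m), for 0.05 s.
At the end, for the whole second after the job is handed in: The dial is at rest four clicks clockwise of where it started (within 0.35 click), the button is up again, and the case is within 12 mm of where it stood (distance of dial_tip from where it was at the start of the episode between 0.0554 and 0.0632 m and velocity of joint dial between -0.1 and 0.1 rad/s and value of joint set_button below 0.0012 m and distance of attenuator from where it was at the start of the episode below 0.012 m); the robot touches nothing.
It fails at once if the dial runs past the fourth click (more than 4.6 clicks from its start) (distance of dial_tip from where it was at the start of the episode above 0.0657 m).
It fails at once if the button is pressed while the dial is not at the fourth click (value of joint set_button above 0.003 m and not (distance of dial_tip from where it was at the start of the episode between 0.0554 and 0.0632 m)).
It fails at once if the dial is pinched or forced (more than 18 N from the fingers) (contact force between the fingers and dial above 18 N).
It fails at once if the case is shifted more than 12 mm, lifted or tilted (distance of attenuator from where it was at the start of the episode above 0.012 m or height (world z) of attenuator above 0.006 m or angle between attenuator's own z axis and vertical above 0.06 rad).
It fails at once if a bystander is moved more than 20 mm or lifted (distance of any of usb_stick, dust_cap_1, pen_1, hex_key, vial_1, terminal_tin from where it was at the start of the episode above 0.02 m or height (world z) of any of usb_stick, dust_cap_1, pen_1, hex_key, vial_1, terminal_tin above 0.015 m).
It also fails if it takes over 54 s, if anything falls off the work surface, if the arm or the gripper's body presses on something with over 40 N, if the wrist force passes 120 N, or if a joint passes its speed limit or range.

## Robot

A 6-joint arm with a two-finger parallel gripper is mounted at the origin on a cart in front of the work surface, level with it; the furniture and walls round the work are solid. World frame = base frame: x ahead of the robot, y to its left, z up, the work surface at z = 0. Lengths are in m, angles in degrees, forces in N, time in s.
With the tool pointing down it reaches from about 0.4 to 0.925 m from the base axis. Payload 3.4 kg.
Tool frame: the origin (TCP) lies between the finger pads; the fingertips stand 8 mm ahead of it and the grasp point (between the pads) lies 11 mm behind it (r.tip_extent is the distance from the TCP to the fingertips, in m); z points along the fingers, y is the line along which they close (so a half turn about z gives the same grasp; the last joint's range is limited). The gripper opens to 85 mm and grips with 20 to 120 N. Pads are 22 mm wide; open, the fingers measure 114 mm over their backs; the gripper's body (76 mm by 85 mm) begins 54 mm behind the grasp point. The pads swing forward as they close: fully open they stand 13 mm farther back than shut.
Start: joints at [-4.211, 17.578, 86.31, -0, 76.112, -4.211], TCP at [0.575, -0, 0.239] pointing down, gripper open.
Joint ranges: [-179.03, 179.03], [-60, 130.46], [8.19, 133.38], [-81.62, 261.62], [5.75, 156.47], [-153.77, 153.77]. Speed limits (degrees/s): [147.25, 147.25, 180, 180, 180, 180].

## Interface

Orientations are given as a 3x3 rotation matrix whose columns are the frame's x, y, z axes.
In Python, from cell import r gives the robot as it stands.
- The arm moves only by the tool send_rows, never from a script. Its argument "deltas" is a list that holds one entry, the list of rows, each a list of 7 numbers: the turn, a rotation vector about the tool's x, y, z in degrees, then the shift along the tool's x, y, z in m, then the gripper command: -1 is shut, 1 is fully open, values between are in proportion. In form: [[[rx, ry, rz, x, y, z, grip], ...]]. A call has 1 to 5 rows; each row is the pose to reach, as a shift and turn from the pose commanded when the call began, along the tool's axes at that moment; what a row does not reach only later rows make up. A row lasts 1/12 s, in which the tool goes at most 41.7 mm and 7.16 degrees, less where a joint would pass 70% of its speed; a pose out of reach is approached as far as the arm can. A call with a gripper value outside its range is refused whole. The fingers move at their own pace and stop on an object; "squeeze" is the grip in N (left out, the last holds). Time passes only in rows, so rows that repeat a pose let the fingers close. It gives the time, the measured TCP pose, the force, the opening and the grip force at its end, in the units of the state.
- r.get_state(): the state, without advancing time (a new reading comes with each control period).
- r.camera(name): name is "scene" or "side" or "wrist"; returns the picture (384x512x3 uint8, blue, green, red); there is no depth.
- r.get_calibration(name): a dict with "fx", "fy", "cx", "cy" (pixels), "origin" and "rotation" of the camera in the world. Camera axes: x right, y down, z forward; pixel columns grow to the right and rows downward; lengths in m; the calibration is good to about 2 mm. The wrist camera is an equidistant fisheye: a pixel r from the principal point sees the ray r / f radians off the axis. A picture is of the moment at which its call begins: read the wrist's pose just before it. get_calibration takes no time and is no camera call; for the wrist camera it gives the pose at the moment of the call.
- r.hand_in(): hands the job in; it is judged then, once.
The state is a dict: "clock": time; "joint_pos": joint angles; "joint_velocities": joint speeds; "joint_torque": joint torques, N m; "position": TCP position; "tool_rot": TCP orientation; "contact_force": force on the tool from outside, world axes, zero at the start; "torque": the same for the moment, N m; "gripper_width": opening from 0.0 (shut) to 1.0 (fully open); "grasp_force": force on a finger pad.
Only numpy, scipy, OpenCV 4.12 (cv2) and the standard library are available. Lean on these libraries where they do the work, as an engineer would, in place of code of your own. Each camera call takes 0.05 s, during which the arm holds its last target. There are 200 camera calls.

## Working session

There is one attempt and no reset: what is moved stays moved. The work goes in short steps, Python scripts to look and compute and a tool call to move; the robot and the scene stay as the last step left them, time stands still between calls to the robot, and variables do not carry over. Pictures are saved under pics/ and viewed, at most 10 in all, crops included, and the job is handed in when it is done.

Besides the shell and the picture viewer there is one more tool, called after "Request:" by a JSON object that holds its "method" and its "body". send_rows: Moves the arm, as the interface text tells. Its arguments: {"type":"object","properties":{"deltas":{"type":"array"},"squeeze":{"type":"number"}},"required":["deltas"]}

```bash
mkdir -p pics
python3 - <<'E'
from cell import r
import cv2
for n in("scene","side","wrist"):
    c=r.get_calibration(n); print(n,c)
    cv2.imwrite(f"pics/{n}0.png",r.camera(n))
s=r.get_state();print(s["clock"],s["position"],s["tool_rot"])
E
python3 -c "
import cv2,numpy as np
cv2.imwrite('pics/all0.png',cv2.resize(np.vstack([np.hstack([cv2.imread('pics/scene0.png'),cv2.imread('pics/side0.png')])]),(800,300)))"
```

```text
scene {'fx': 421.7727478861092, 'fy': 421.7727478861092, 'cx': 257.32995583571073, 'cy': 196.40916272016565, 'origin': array([ 0.09212866, -0.19822163,  0.7628361 ]), 'rotation': array([[ 0.49141911, -0.69532508,  0.52443331],
       [-0.87075138, -0.38029886,  0.31171271],
       [-0.01730028, -0.60983261, -0.79234139]])}
side {'fx': 485.88387793029125, 'fy': 485.88387793029125, 'cx': 255.50607872551407, 'cy': 186.64523368437963, 'origin': array([0.12594381, 0.76867768, 0.40756899]), 'rotation': array([[-0.86214306, -0.18434455,  0.47193902],
       [-0.50664387,  0.30517637, -0.80633701],
       [ 0.00461919, -0.93428286, -0.35650273]])}
wrist {'fx': 297.3186396354542, 'fy': 297.3186396354542, 'cx': 253.05718836114104, 'cy': 193.26911231534524, 'origin': array([0.57530538, 0.06636217, 0.37348335]), 'rotation': array([[ 0.99999681, -0.00115633, -0.00224733],
       [-0.00170793, -0.96461635, -0.26365201],
       [-0.00186294,  0.263655  , -0.96461524]])}
0.15 [5.74484127e-01 2.85605040e-06 2.38608231e-01] [[-9.36850099e-06  9.99998749e-01 -1.58180171e-03]
 [ 9.99999994e-01  9.54418450e-06  1.11057935e-04]
 [ 1.11072893e-04 -1.58180066e-03 -9.99998743e-01]]
```

View pics/wrist0.png

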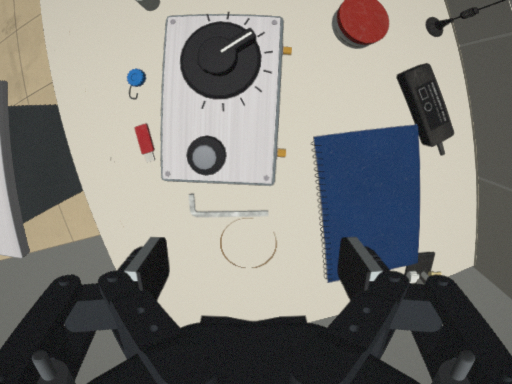

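View pics/scene0.png

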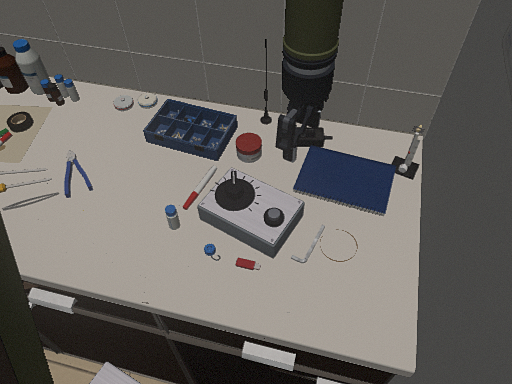

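The wrist view shows the case at (222,100), the dial at about (220,58) with its white line running from (222,52) to (252,33), and the button at (205,154). The hex key is below, the USB stick and cap are to the left, and the tin is to the upper right.

```bash
cat > h.py <<'E'
import cv2,numpy as np
def cast(c,uv,z):
    uv=np.float64(uv).reshape(-1,1,2)
    K=np.array([[c["fx"],0,c["cx"]],[0,c["fy"],c["cy"]],[0,0,1]])
    p=cv2.fisheye.undistortPoints(uv,K,np.zeros(4)).reshape(-1,2)
    d=np.c_[p,np.ones(len(p))]@c["rotation"].T
    return c["origin"]+d*((z-c["origin"][2])/d[:,2])[:,None]
def dial(im,c,box):
    """box: x0,y0,x1,y1 round dial; returns skirt centre and white-line ends."""
    x0,y0,x1,y1=box; g=cv2.cvtColor(im,cv2.COLOR_BGR2GRAY)[y0:y1,x0:x1]
    m=cv2.morphologyEx((g<75).astype(np.uint8),cv2.MORPH_OPEN,np.ones((7,7)))
    k=max(cv2.findContours(m,0,2)[0],key=cv2.contourArea)
    h=cv2.convexHull(k)
    P=cast(c,h.reshape(-1,2)+[x0,y0],.065)[:,:2]
    (ex,ey),ax,_=cv2.fitEllipse(np.float32(P*1e3))
    print("skirt",ex,ey,ax)
    f=np.zeros_like(g);cv2.drawContours(f,[cv2.convexHull(k)],-1,1,-1)
    f=cv2.erode(f,np.ones((9,9)))
    w=((g>140)&(f>0)).astype(np.uint8)
    k=max(cv2.findContours(w,0,2)[0],key=cv2.contourArea)
    L=cast(c,k.reshape(-1,2)+[x0,y0],.089)[:,:2]*1e3
    vx,vy,cx,cy=cv2.fitLine(np.float32(L),2,0,.01,.01).ravel()
    t=(L-[cx,cy])@[vx,vy]
    print("line",[cx+vx*t.min(),cy+vy*t.min()],[cx+vx*t.max(),cy+vy*t.max()],"angle",np.degrees(np.arctan2(vy,vx)))
E
python3 - <<'E'
import cv2; from cell import r; from h import *
im=cv2.imread("pics/wrist0.png"); c=r.get_calibration("wrist")
dial(im,c,(172,14,268,104))
print("button",cast(c,[(204,155)],.066))
print("case corners",cast(c,[(165,15),(283,17),(275,185),(162,182)],.058))
print("ticks",cast(c,[(207,17),(228,15),(249,19),(264,35),(271,51),(270,71),(259,89),(243,102),(223,106),(204,104)],.058))
E
```

```text
skirt 540.7835083007812 124.66424560546875 (82.81309509277344, 83.52616882324219)
line [np.float64(544.6534960475946), np.float64(128.16702157914554)] [np.float64(567.116841981827), np.float64(143.2211067240558)] angle 33.8285
button [[0.52322994 0.02404835 0.066     ]]
case corners [[ 0.47908577  0.181629    0.058     ]
 [ 0.60676532  0.17364939  0.058     ]
 [ 0.59873843 -0.01055898  0.058     ]
 [ 0.47226928 -0.00663253  0.058     ]]
ticks [[0.52599964 0.17474158 0.058     ]
 [0.5484941  0.17596041 0.058     ]
 [0.57075649 0.17072239 0.058     ]
 [0.58648712 0.15222503 0.058     ]
 [0.59374157 0.13432422 0.058     ]
 [0.59262039 0.11235781 0.058     ]
 [0.58110656 0.09289258 0.058     ]
 [0.56435942 0.07908993 0.058     ]
 [0.54330551 0.0751512  0.058     ]
 [0.5230893  0.07785508 0.058     ]]
```

Request:
{"method": "send_rows", "body": {"deltas": [[[0,0,-7,0.034,-0.004,0.018,-1],[0,0,-14,0.068,-0.008,0.036,-1],[0,0,-21,0.102,-0.012,0.054,-1],[0,0,-28,0.136,-0.016,0.072,-1],[0,0,-34,0.17,-0.02,0.09,-1]]], "squeeze": 20}}

```text
clock: 0.57
position: [0.5545, 0.1712, 0.1484]
tool_rot: [[-0.564, 0.826, -0.0], [0.826, 0.564, -0.0], [0.0, -0.0, -1.0]]
contact_force: [-0.8, 0.3, 0.2]
gripper_width: 0.295
grasp_force: 0.0
```

Request:
{"method": "send_rows", "body": {"deltas": [[[0,0,-7,0,0,0,-1],[0,0,-14,0,0,0,-1],[0,0,-21,0,0,0,-1],[0,0,-28,0,0,0,-1],[0,0,-34,0,0,0,-1]]]}}

```text
clock: 0.98
position: [0.5547, 0.1702, 0.1488]
tool_rot: [[-0.93, 0.369, -0.001], [0.369, 0.93, -0.0], [0.001, -0.001, -1.0]]
contact_force: [0.3, -0.1, -0.2]
gripper_width: -0.001
grasp_force: 0.0
```

Request:
{"method": "send_rows", "body": {"deltas": [[[0,0,-7,0,0,0,-1],[0,0,-14,0,0,0,-1],[0,0,-21,0,0,0,-1],[0,0,-28,0,0,0,-1],[0,0,-34,0,0,0,-1]]]}}

```text
clock: 1.4
position: [0.5548, 0.1699, 0.149]
tool_rot: [[-0.977, -0.214, -0.001], [-0.214, 0.977, -0.0], [0.001, 0.0, -1.0]]
contact_force: [-0.6, -0.4, -0.6]
gripper_width: 0.0
grasp_force: 0.0
```

Request:
{"method": "send_rows", "body": {"deltas": [[[0,0,-7,0,0,0,-1],[0,0,-14,0,0,0,-1],[0,0,-22,0,0,0,-1],[0,0,-22,0,0,0,-1]]]}}

```text
clock: 1.73
position: [0.5548, 0.1699, 0.149]
tool_rot: [[-0.827, -0.562, -0.001], [-0.562, 0.827, -0.0], [0.001, 0.0, -1.0]]
contact_force: [0.1, 0.8, -0.1]
gripper_width: 0.004
grasp_force: 0.0
```

Run:
```python
from cell import r
import cv2,numpy as np
s=r.get_state();print(s["clock"],s["position"],s["tool_rot"].round(3),s["joint_pos"],s["contact_force"],s["gripper_width"],r.tip_extent)
c=r.get_calibration("wrist");im=r.camera("wrist");cv2.imwrite("pics/w1.png",im);np.save("w1.npy",c)
```

```text
1.7333 [0.55476556 0.16992112 0.14900779] [[-0.827 -0.562 -0.001]
 [-0.562  0.827 -0.   ]
 [ 0.001  0.    -1.   ]] [ 1.28585586e+01  2.26405504e+01  9.26435839e+01 -7.05713413e-05
  6.47554208e+01 -1.11343740e+02] [ 0.12943411  0.76429846 -0.1113547 ] 0.004065351113475282 0.008
```

View pics/w1.png

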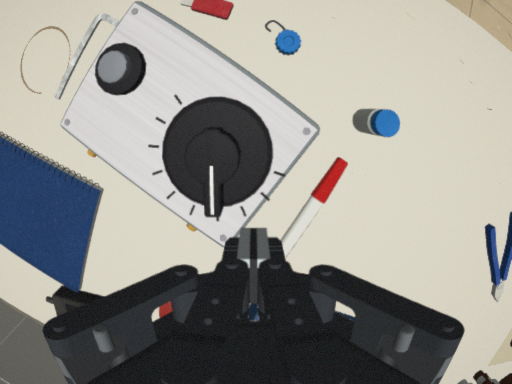

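The closed fingertips are at about (253,240), right of the pointer and clear of it. The dial is at (217,150), its line runs (212,165)–(212,212), and the button is at (120,68).

Run:
```python
import cv2; from h import *
c=np.load("w1.npy",allow_pickle=True).item(); im=cv2.imread("pics/w1.png")
dial(im,c,(155,88,280,218))
print(cast(c,[(212,165),(212,212),(212,216)],.089), "button",cast(c,[(114,68)],.066),"tip edges",cast(c,[(238,240),(270,240)],.141))
```

```text
skirt 539.7632446289062 125.38448333740234 (82.34092712402344, 84.37288665771484)
line [np.float64(544.3105015450744), np.float64(128.3355360540251)] [np.float64(566.1375385821143), np.float64(142.2679021877656)] angle 32.550404
[[0.54354557 0.12826953 0.089     ]
 [0.57163    0.14588102 0.089     ]
 [0.57415423 0.14743754 0.089     ]] button [[0.52663363 0.01961867 0.066     ]] tip edges [[0.55817884 0.16177173 0.141     ]
 [0.54874764 0.17571132 0.141     ]]
```

Request:
{"method": "send_rows", "body": {"deltas": [[[0,0,0,0,0,0.03,-1],[0,0,0,0,0,0.055,-1],[0,0,0,0,0,0.07,-1],[0,0,0,0,0,0.07,-1]]]}}

```text
clock: 2.12
position: [0.5521, 0.1693, 0.0758]
tool_rot: [[-0.831, -0.557, -0.007], [-0.557, 0.831, -0.002], [0.007, 0.003, -1.0]]
contact_force: [-1.0, 0.4, 0.3]
gripper_width: -0.001
grasp_force: 0.0
```

Request:
{"method": "send_rows", "body": {"deltas": [[[0,0,0,0,-0.004,0,-1],[0,0,0,0,-0.008,0,-1],[0,0,0,0,-0.01,0,-1],[0,0,0,0,-0.012,0,-1],[0,0,0,0,-0.012,0,-1]]]}}

```text
clock: 2.53
position: [0.563, 0.1601, 0.0804]
tool_rot: [[-0.829, -0.559, 0.003], [-0.559, 0.829, 0.001], [-0.003, -0.001, -1.0]]
contact_force: [0.5, 0.9, -0.1]
gripper_width: -0.001
grasp_force: 0.5
```

```bash
cat > where.py <<'E'
from cell import r
from h import *
A=np.array([.5405,.125])
def rel(p,th):
    a=np.radians(th);u=np.array([np.cos(a),np.sin(a)]);t=np.array([u[1],-u[0]]);d=p[:2]-A
    return d@u*1e3,d@t*1e3
def plan(th,rho,off,n=1):
    "tool delta to place finger centre at dial angle th (tool x=-u, y=-t)"
    s=r.get_state();R=s["tool_rot"];a=np.radians(th);u=np.array([np.cos(a),np.sin(a)]);t=np.array([u[1],-u[0]])
    g=A+rho*u+off*t; d=R.T@np.r_[g-s["position"][:2],0]
    yaw=np.degrees(np.arctan2(-R[1,0],-R[0,0]))
    print("th",th,"rz",round(yaw-th,1),"d",d.round(4))
E
python3 - <<'E'
from where import *
s=r.get_state();print(s["position"],s["contact_force"],rel(s["position"],33))
E
```

```text
[0.56301374 0.16008024 0.08040965] [ 0.45550996  0.89785365 -0.06590414] (np.float64(37.98768046248377), np.float64(-17.158903083400556))
```

Run:
```python
from where import *
for th in (33,28,23,18,15): plan(th,.037,-.0145)
```

```text
th 33 rz 1.0 d [ 0.001  -0.0026 -0.    ]
th 28 rz 6.0 d [-0.     -0.0059  0.    ]
th 23 rz 11.0 d [-0.0008 -0.0093  0.    ]
th 18 rz 16.0 d [-0.0013 -0.0128  0.    ]
th 15 rz 19.0 d [-0.0014 -0.0148  0.    ]
```

Request:
{"method": "send_rows", "body": {"deltas": [[[0,0,1,0.001,-0.0026,0,-1],[0,0,6,0,-0.006,0,-1],[0,0,11,-0.001,-0.0093,0,-1],[0,0,16,-0.0013,-0.0128,0,-1],[0,0,19,-0.0014,-0.0148,0,-1]]]}}

```text
clock: 2.95
position: [0.5716, 0.1486, 0.0799]
tool_rot: [[-0.967, -0.254, 0.001], [-0.254, 0.967, 0.001], [-0.001, 0.0, -1.0]]
contact_force: [-1.0, 3.5, 1.4]
gripper_width: 0.002
grasp_force: 1.7
```

Request:
{"method": "send_rows", "body": {"deltas": [[[0,0,0,0,0,0,-1],[0,0,0,0,0,0,-1],[0,0,0,0,0,0,-1]]]}}

```text
clock: 3.2
position: [0.5715, 0.1483, 0.0797]
tool_rot: [[-0.966, -0.26, 0.001], [-0.26, 0.966, -0.0], [-0.001, -0.001, -1.0]]
contact_force: [0.3, 0.4, 0.8]
gripper_width: 0.001
grasp_force: 0.6
```

Run:
```python
from where import *
s=r.get_state();print(s["position"],rel(s["position"],15))
c=r.get_calibration("wrist");im=r.camera("wrist");cv2.imwrite("pics/w2.png",im);np.save("w2.npy",c)
```

```text
[0.57150845 0.14832024 0.07972945] (np.float64(35.98758901227724), np.float64(-14.500048125723936))
```

View pics/w2.png

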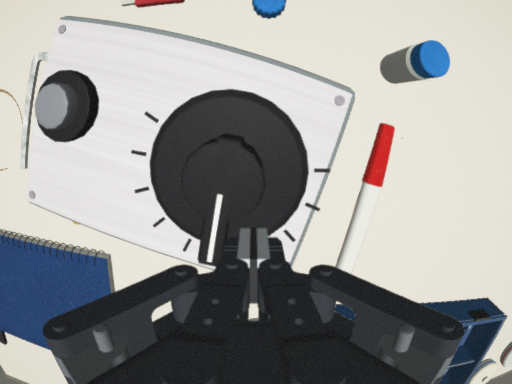

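The dial has moved on: its line now runs (219,195)–(210,262), with a small gap to the finger at (240,245).

Run:
```python
from where import *
c=np.load("w2.npy",allow_pickle=True).item()
q=cast(c,[(219,195),(210,262)],.089)[:,:2];print(q,np.degrees(np.arctan2(*(q[1]-q[0])[::-1])))
for th in (13,8,3,-2,-7,-9): plan(th,.037,-.0145)
```

```text
[[0.54563926 0.12528222]
 [0.5794469  0.12843724]] 5.331544356541877
th 13 rz 2.1 d [-0.0015 -0.0014  0.    ]
th 8 rz 7.1 d [-0.0025 -0.0047  0.    ]
th 3 rz 12.1 d [-0.0032 -0.0081  0.    ]
th -2 rz 17.1 d [-0.0036 -0.0116  0.    ]
th -7 rz 22.1 d [-0.0037 -0.015   0.    ]
th -9 rz 24.1 d [-0.0037 -0.0164  0.    ]
```

Request:
{"method": "send_rows", "body": {"deltas": [[[0,0,5,-0.002,-0.0035,0,-1],[0,0,10,-0.003,-0.007,0,-1],[0,0,15,-0.0035,-0.01,0,-1],[0,0,20,-0.0037,-0.0135,0,-1],[0,0,24,-0.0037,-0.0164,0,-1]]]}}

```text
clock: 3.67
position: [0.5789, 0.134, 0.0793]
tool_rot: [[-0.987, 0.16, -0.0], [0.16, 0.987, 0.001], [0.0, 0.001, -1.0]]
contact_force: [-0.4, 4.5, 0.5]
gripper_width: -0.0
grasp_force: 1.8
```

Request:
{"method": "send_rows", "body": {"deltas": [[[0,0,0,0,0,0,-1],[0,0,0,0,0,0,-1],[0,0,0,0,0,0,-1]]]}}

```text
clock: 3.92
position: [0.5788, 0.1337, 0.0793]
tool_rot: [[-0.988, 0.154, -0.0], [0.154, 0.988, -0.0], [0.0, -0.0, -1.0]]
contact_force: [-0.7, 1.5, -0.5]
gripper_width: -0.003
grasp_force: 0.6
```

Run:
```python
from where import *
s=r.get_state();print(s["position"],rel(s["position"],-9))
for th in (-13,-18,-23,-28,-33): plan(th,.037,-.0145)
c=r.get_calibration("wrist");im=r.camera("wrist");cv2.imwrite("pics/w3.png",im);np.save("w3.npy",c)
```

```text
[0.57883057 0.1336739  0.07928273] (np.float64(36.501760535668424), np.float64(-14.563335189298435))
th -13 rz 4.1 d [-0.0014 -0.0027  0.    ]
th -18 rz 9.1 d [-0.0023 -0.006   0.    ]
th -23 rz 14.1 d [-0.0029 -0.0095  0.    ]
th -28 rz 19.1 d [-0.0032 -0.0129  0.    ]
th -33 rz 24.1 d [-0.0032 -0.0164  0.    ]
```

View pics/w3.png

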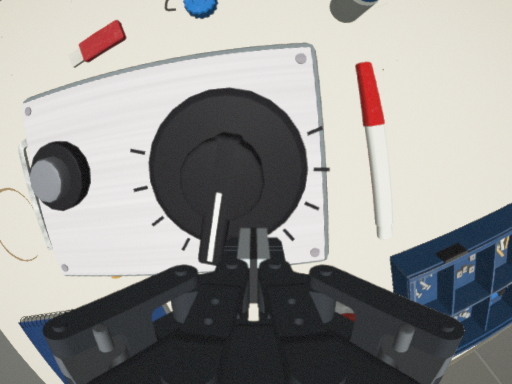

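The line sits at (219,195)–(210,262) relative to the finger, same as before. The tool has turned 24° more, so this is two clicks.

Request:
{"method": "send_rows", "body": {"deltas": [[[0,0,5,-0.0015,-0.0033,0,-1],[0,0,10,-0.0023,-0.0066,0,-1],[0,0,15,-0.003,-0.01,0,-1],[0,0,20,-0.0032,-0.0135,0,-1],[0,0,24,-0.0032,-0.0164,0,-1]]]}}

```text
clock: 4.38
position: [0.58, 0.1172, 0.0793]
tool_rot: [[-0.837, 0.547, 0.001], [0.547, 0.837, 0.001], [-0.0, 0.001, -1.0]]
contact_force: [1.2, 3.8, 0.1]
gripper_width: -0.002
grasp_force: 1.8
```

Request:
{"method": "send_rows", "body": {"deltas": [[[0,0,0,0,0,0,-1],[0,0,0,0,0,0,-1],[0,0,0,0,0,0,-1]]]}}

```text
clock: 4.63
position: [0.5798, 0.1171, 0.0794]
tool_rot: [[-0.84, 0.543, 0.0], [0.543, 0.84, -0.0], [-0.0, 0.0, -1.0]]
contact_force: [0.6, 0.0, -0.5]
gripper_width: -0.001
grasp_force: 0.8
```

Run:
```python
from where import *
s=r.get_state();print(s["position"],rel(s["position"],-33),s["joint_pos"])
for th in (-38,-43,-48,-53,-57): plan(th,.037,-.0145)
```

```text
[0.57975061 0.11706476 0.0793543 ] (np.float64(37.24017242933028), np.float64(-14.722362434890476)) [ 7.32941493e+00  2.79112028e+01  9.55775767e+01 -9.98310451e-03
  5.64904912e+01 -4.98061205e+01]
th -38 rz 5.1 d [-0.0009 -0.0035 -0.    ]
th -43 rz 10.1 d [-0.0017 -0.0069 -0.    ]
th -48 rz 15.1 d [-0.0022 -0.0103 -0.    ]
th -53 rz 20.1 d [-0.0025 -0.0138 -0.    ]
th -57 rz 24.1 d [-0.0024 -0.0165 -0.    ]
```

Next is the fourth click. After it I back off tangentially.

Request:
{"method": "send_rows", "body": {"deltas": [[[0,0,5,-0.0009,-0.0035,0,-1],[0,0,10,-0.0017,-0.0069,0,-1],[0,0,15,-0.0022,-0.0103,0,-1],[0,0,20,-0.0025,-0.0138,0,-1],[0,0,24,-0.0024,-0.0163,0,-1]]]}}

```text
clock: 5.05
position: [0.5733, 0.1019, 0.0794]
tool_rot: [[-0.543, 0.84, 0.001], [0.84, 0.543, -0.0], [-0.001, 0.001, -1.0]]
contact_force: [3.5, 3.9, -0.4]
gripper_width: -0.005
grasp_force: 1.9
```

Request:
{"method": "send_rows", "body": {"deltas": [[[0,0,0,0,0,0,-1],[0,0,0,0,0,0,-1],[0,0,0,0,0.006,0,-1],[0,0,0,0,0.012,0,-1]]]}}

```text
clock: 5.38
position: [0.5825, 0.1085, 0.0793]
tool_rot: [[-0.546, 0.838, -0.001], [0.838, 0.546, -0.001], [0.0, -0.001, -1.0]]
contact_force: [0.3, 0.2, -0.3]
gripper_width: 0.001
grasp_force: 0.0
```

Request:
{"method": "send_rows", "body": {"deltas": [[[0,0,0,0,0,-0.03,-1],[0,0,0,0,0,-0.06,-1],[0,0,0,0,0,-0.07,-1],[0,0,0,0,0,-0.07,-1],[0,0,0,0,0,-0.07,-1]]]}}

```text
clock: 5.8
position: [0.583, 0.1087, 0.1495]
tool_rot: [[-0.545, 0.838, 0.001], [0.838, 0.545, -0.0], [-0.001, 0.001, -1.0]]
contact_force: [-0.2, -0.1, -0.2]
gripper_width: -0.003
grasp_force: 0.0
```

Run:
```python
from where import *
s=r.get_state();print(s["position"],s["tool_rot"].round(3))
c=r.get_calibration("wrist");im=r.camera("wrist");cv2.imwrite("pics/w4.png",im);np.save("w4.npy",c)
```

```text
[0.58303363 0.10870869 0.14949573] [[-0.545  0.838  0.001]
 [ 0.838  0.545 -0.   ]
 [-0.001  0.001 -1.   ]]
```

View pics/w4.png

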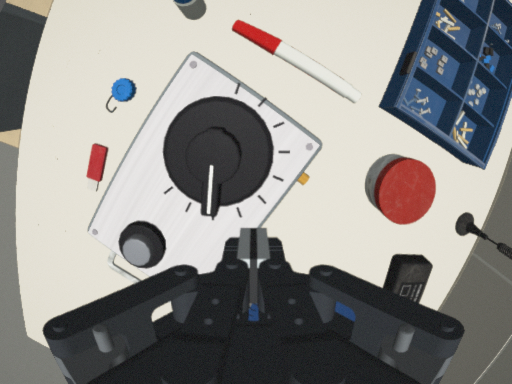

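The line runs (211,167)–(209,212). Two ticks remain clockwise of it, (190,207) and (168,190), so the dial is at stop 7, four clicks on. The button is at (137,250).

Run:
```python
from where import *
c=np.load("w4.npy",allow_pickle=True).item(); im=cv2.imread("pics/w4.png")
dial(im,c,(155,88,280,218))
B=cast(c,[(137,250)],.067)[0];print("button",B)
s=r.get_state()
for b in (B,[.5250,.0235,.067]): print(s["tool_rot"].T@np.r_[np.array(b)[:2]-s["position"][:2],0])
```

```text
skirt 540.0823974609375 125.64835357666016 (82.53436279296875, 83.25452423095703)
line [np.float64(541.9030296552294), np.float64(120.51097520350788)] [np.float64(553.4451882668359), np.float64(98.67377667273351)] angle -62.141087
button [0.52366351 0.01788934 0.067     ]
[-0.04417044 -0.09835589  0.00011806]
[-0.04019555 -0.09417667  0.0001142 ]
```

Run:
```python
from where import *
from scipy.optimize import least_squares
w0=dict(r.get_calibration("wrist"));w0["origin"]=np.array([.57530538,.06636217,.37348335]);w0["rotation"]=np.array([[.99999681,-.00115633,-.00224733],[-.00170793,-.96461635,-.26365201],[-.00186294,.263655,-.96461524]])
V=[("wrist0",w0,(172,128,236,184),)]+[(n,np.load(n+".npy",allow_pickle=True).item(),b) for n,b in(("w1",(90,38,150,100)),("w4",(110,215,170,275)))]
M=[];y=[]
for n,c,(x0,y0,x1,y1) in V:
    im=cv2.imread(f"pics/{n}.png")[y0:y1,x0:x1];g=cv2.cvtColor(im,6)
    col=(g<65).astype(np.uint8);k=max(cv2.findContours(col,0,2)[0],key=cv2.contourArea)
    f=np.zeros_like(g);cv2.drawContours(f,[cv2.convexHull(k)],-1,1,-1);f=cv2.erode(f,np.ones((5,5)))
    m=((g>80)&(f>0)).astype(np.uint8);k=max(cv2.findContours(m,0,2)[0],key=cv2.contourArea)
    (u,v),rad=cv2.minEnclosingCircle(k);uv=(u+x0,v+y0)
    d=cast(c,[uv],0)[0]-c["origin"];d/=np.linalg.norm(d);P=np.eye(3)-np.outer(d,d)
    M.append(P);y.append(P@c["origin"]);print(n,uv,rad,cast(c,[uv],.07)[0])
X=np.linalg.lstsq(np.vstack(M),np.hstack(y),rcond=None)[0];print(X,np.linalg.norm(X[:2]-A))
s=r.get_state();print(s["tool_rot"].T@(X-s["position"]))
```

```text
wrist0 (203.53936958312988, 156.7834644317627) 12.303643226623535 [0.52323934 0.02275618 0.07      ]
w1 (112.09375, 66.51041603088379) 16.59699058532715 [0.52594029 0.01948626 0.07      ]
w4 (136.5, 251.0) 15.239850997924805 [0.52399719 0.01874543 0.07      ]
[0.52481956 0.02396432 0.07811035] 0.10224522214762655
[-0.03974673 -0.09397296  0.07043632]
```

Request:
{"method": "send_rows", "body": {"deltas": [[[0,0,0,-0.013,-0.031,0,-1],[0,0,0,-0.026,-0.062,0,-1],[0,0,0,-0.04,-0.094,0,-1],[0,0,0,-0.04,-0.094,0.025,-1],[0,0,0,-0.04,-0.094,0.05,-1]]]}}

```text
clock: 6.27
position: [0.5243, 0.0222, 0.0985]
tool_rot: [[-0.543, 0.84, -0.0], [0.84, 0.543, -0.0], [-0.0, -0.0, -1.0]]
contact_force: [0.6, -0.1, -0.7]
gripper_width: 0.001
grasp_force: 0.0
```

Request:
{"method": "send_rows", "body": {"deltas": [[[0,0,0,0,0,0,-1],[0,0,0,0,0,0.003,-1],[0,0,0,0,0,0.006,-1],[0,0,0,0,0,0.009,-1],[0,0,0,0,0,0.009,-1]]]}}

```text
clock: 6.68
position: [0.5262, 0.0241, 0.0904]
tool_rot: [[-0.545, 0.838, 0.0], [0.838, 0.545, -0.0], [-0.0, 0.0, -1.0]]
contact_force: [0.2, -0.3, -0.1]
gripper_width: -0.001
grasp_force: 0.0
```

Request:
{"method": "send_rows", "body": {"deltas": [[[0,0,0,0,0,0.002,-1],[0,0,0,0,0,0.004,-1],[0,0,0,0,0,0.005,-1],[0,0,0,0,0,0.005,-1]]]}}

```text
clock: 7.02
position: [0.5265, 0.024, 0.0858]
tool_rot: [[-0.545, 0.839, 0.002], [0.839, 0.545, 0.0], [-0.001, 0.002, -1.0]]
contact_force: [0.3, 1.8, 2.7]
gripper_width: -0.001
grasp_force: 1.3
```

Request:
{"method": "send_rows", "body": {"deltas": [[[0,0,0,0,0,0.002,-1],[0,0,0,0,0,0.004,-1],[0,0,0,0,0,0.004,-1]]]}}

```text
clock: 7.27
position: [0.5265, 0.024, 0.082]
tool_rot: [[-0.545, 0.839, 0.002], [0.839, 0.545, 0.0], [-0.001, 0.002, -1.0]]
contact_force: [0.4, 2.6, 6.3]
gripper_width: 0.001
grasp_force: 3.0
```

Request:
{"method": "send_rows", "body": {"deltas": [[[0,0,0,0,0,0.001,-1],[0,0,0,0,0,0.002,-1],[0,0,0,0,0,0.002,-1]]]}}

```text
clock: 7.52
position: [0.5266, 0.024, 0.0817]
tool_rot: [[-0.545, 0.839, 0.003], [0.839, 0.545, 0.0], [-0.001, 0.002, -1.0]]
contact_force: [-3.6, 1.2, 20.5]
gripper_width: 0.001
grasp_force: 10.2
```

The button has bottomed out: 20 N with no further travel. I release and lift clear.

Request:
{"method": "send_rows", "body": {"deltas": [[[0,0,0,0,0,-0.005,-1],[0,0,0,0,0,-0.02,-1],[0,0,0,0,0,-0.05,-1],[0,0,0,0,0,-0.08,-1],[0,0,0,0,0,-0.08,-1]]]}}

```text
clock: 7.93
position: [0.5289, 0.0235, 0.164]
tool_rot: [[-0.545, 0.839, 0.009], [0.839, 0.545, -0.001], [-0.005, 0.007, -1.0]]
contact_force: [1.5, -0.1, -0.2]
gripper_width: -0.0
grasp_force: 0.0
```

Run:
```python
from cell import r; import cv2,numpy as np
s=r.get_state();print(s["position"],s["contact_force"])
im=r.camera("wrist");cv2.imwrite("pics/w5.png",im)
```

```text
[0.5289394  0.02348243 0.16404346] [ 1.45001444 -0.13095838 -0.15904051]
```

View pics/w5.png

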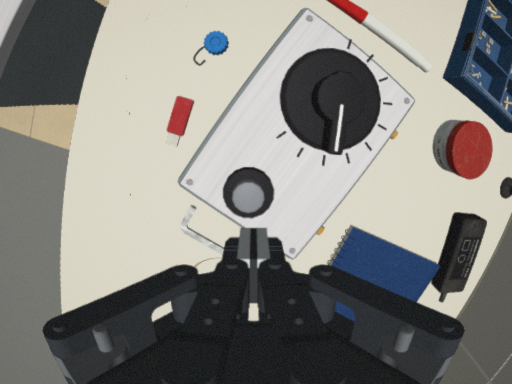

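The dial line (341,107)–(337,150) still has two ticks beyond it, the button at (247,195) is up, and nothing else has moved.

```bash
python3 -c "
from cell import r
print(r.hand_in())"
```

```text
the job is handed in; nothing more can be done
None
```

I turned the dial four clicks clockwise, took the finger off, pressed the button right down and let it come up, and handed the job in; the hand-in gave no verdict, but my last picture showed the dial at the fourth click, the button up and nothing visibly shifted.

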